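# Catch the cold packs from the chute and rack the tub

### The job

Pick up the yellow tub and hold it under the mouth of the cold-pack chute, pushing the red paddle back with the tub's far wall so that the gate drops and all three blue cold packs slide into the tub; none may miss it. Then set the loaded tub on the sloped two-rail rack, lying flat on both rails, centred and straight, with its tab wall down against the green stop, and let go. Leave the bottles, timer, marker and forceps where they stand.

Things in the scene. Friction and masses are not known exactly. Their poses are not given: they have to be found in the camera images.
- tub: loose open yellow tub, 155 (x) x 100 (y) x 70 mm high, 4 mm walls and floor, about 0.13 kg; origin at the centre of its underside, z up out of the tub. Its -x wall (the side towards the robot at the start) carries an upright grip tab: a plate 10 mm thick in x (centre at x = -72.5 mm), 60 mm wide in y, its top at z = 120 mm, so 50 mm of it stand above the rim; grip it across its 10 mm thickness
- tab (a point): point on the tub's grip tab, in the middle of the part above the rim: 72.5 mm from the tub's origin along -x, z = 98 mm
- dispenser: fixed cold-pack dispenser: an aluminium chute 54 mm wide on legs, sloping down at 28 degrees along its own -x, with a clear cover; origin on the bench 80 mm in front of the mouth, z up, x pointing back from the mouth up the chute. Its top end is 0.22 m behind the origin and 0.26 m high; its foot plate (74 mm wide, 8 mm thick) and legs begin 140 mm behind the origin
- mouth (a point): end of the chute floor, mid width, 150 mm above the bench, where the packs slide off towards the dispenser's -x. A red dam stands 14 mm above the floor here; it and its arm reach down to 122 mm above the bench when shut and to about 107 mm when open
- paddle (a point): middle of the front face of the red paddle (56 x 56 mm) that hangs under the chute, about 27 mm behind the mouth and 82 mm above the bench when at rest, from 54 to 110 mm above the bench; pushing it back (dispenser +x) with about 2 N swings the gate open about a pivot 18 mm further back at the height of the mouth. Pushed by a rim 85 to 95 mm above the bench, it opens fully over about 33 mm
- gate (a joint): angle of the spring gate, rad: 0 shut; the dam clears the packs' way from about 0.35; stop at 0.55; springs shut when let go
- pack1: hard blue cold pack, rounded block 46 x 40 x 25 mm, 45 g or so, origin at its centre; the first in the chute, lying against the dam
- pack2: second cold pack, same size, behind the first
- pack3: third cold pack, same size, behind the second; the packs slide freely and leave the mouth at up to 1 m/s
- rack: fixed white rack, 92 mm wide; two rails 12 mm wide (centres 68 mm apart), 160 mm long, rising at 25 degrees along its own +x (low end towards its -x), surface about 69 mm above the bench at the low end and 137 mm at the high end; green stop 14 mm high across the low end; origin on the bench 140 mm in front of the seat, z up
- seat (a point): seat frame on the rails' surface, 105 mm above the bench: z is the rails' normal, x points uphill along the rails, y across. A properly set tub has its origin here with its axes parallel to these, tab wall 2 mm from the stop's face, which lies at x = -79.5 mm
- bottle_red: bystander, loose: small dropper bottle with red collar, 33 mm wide, 96 mm tall; origin at the centre of its underside
- bottle_oil: bystander, loose: small dropper bottle with black cap, 29 mm wide, 84 mm tall; origin at the centre of its underside
- bottle_blue: bystander, loose: small dropper bottle with blue collar, 36 mm wide, 104 mm tall; origin at the centre of its underside
- bottle_black: bystander, loose: small dropper bottle with black collar, 33 mm wide, 96 mm tall; origin at the centre of its underside
- timer: bystander, loose: white bench timer lying flat, 68 x 64 x 22 mm; origin at the centre of its underside
- marker: bystander, loose: white marker pen with red cap, lying, 135 mm long, 16 mm thick; origin at the centre of its underside
- tissue_forceps: bystander, loose: steel forceps lying flat, 127 mm long, 7 mm high; origin at the centre of its underside
Not all that is in view belongs to the job. There is more than one size of the tub; the job needs the larger.

How it is judged:
On the way, in this order (a step that is already met when the one before it is completed fails the run):
1. the held tub is under the mouth of the chute and the gate is pushed open (x of mouth in the frame of tub between -0.07 and 0.075 m and y of mouth in the frame of tub between -0.045 and 0.045 m and z of mouth in the frame of tub above 0.06 m and contact force between the fingers and tub above 1 N and value of joint gate above 0.3 rad), for 0.05 s.
2. all three cold packs lie in the tub, still held clear of the rack (x of pack1 in the frame of tub between -0.075 and 0.078 m and y of pack1 in the frame of tub between -0.05 and 0.05 m and z of pack1 in the frame of tub between 0.008 and 0.078 m and x of pack2 in the frame of tub between -0.075 and 0.078 m and y of pack2 in the frame of tub between -0.05 and 0.05 m and z of pack2 in the frame of tub between 0.008 and 0.078 m and x of pack3 in the frame of tub between -0.075 and 0.078 m and y of pack3 in the frame of tub between -0.05 and 0.05 m and z of pack3 in the frame of tub between 0.008 and 0.078 m and contact force between the fingers and tub above 1 N and distance between tub and seat above 0.06 m), for 0.2 s.
At the end, for the whole second after the job is handed in: All three packs at rest inside the tub; the tub at rest on the rails: its origin within -12 to +15 mm along and 22 mm across of the seat and 6 mm off it in height, flat to 4 degrees, straight to 8.5 degrees, tab at the low end; the gate shut again (x of pack1 in the frame of tub between -0.075 and 0.078 m and y of pack1 in the frame of tub between -0.05 and 0.05 m and z of pack1 in the frame of tub between 0.008 and 0.078 m and x of pack2 in the frame of tub between -0.075 and 0.078 m and y of pack2 in the frame of tub between -0.05 and 0.05 m and z of pack2 in the frame of tub between 0.008 and 0.078 m and x of pack3 in the frame of tub between -0.075 and 0.078 m and y of pack3 in the frame of tub between -0.05 and 0.05 m and z of pack3 in the frame of tub between 0.008 and 0.078 m and linear speed of each of pack1, pack2, pack3 below 0.03 m/s and linear speed of tub below 0.02 m/s and x of tub in the frame of seat between -0.012 and 0.015 m and y of tub in the frame of seat between -0.022 and 0.022 m and z of tub in the frame of seat between -0.006 and 0.006 m and angle between the z axis of tub and the z axis of seat, either way round below 0.07 rad and angle between the x axis of tub and the x axis of seat, either way round below 0.15 rad and angle between tub's own z axis and vertical below 0.7 rad and value of joint gate below 0.12 rad and x of tab in the frame of seat below -0.05 m); the robot touches nothing.
It fails at once if a cold pack falls beside the tub ((height (world z) of pack1 below 0.075 m and not (x of pack1 in the frame of tub between -0.083 and 0.083 m and y of pack1 in the frame of tub between -0.055 and 0.055 m)) or (height (world z) of pack2 below 0.075 m and not (x of pack2 in the frame of tub between -0.083 and 0.083 m and y of pack2 in the frame of tub between -0.055 and 0.055 m)) or (height (world z) of pack3 below 0.075 m and not (x of pack3 in the frame of tub between -0.083 and 0.083 m and y of pack3 in the frame of tub between -0.055 and 0.055 m))).
It fails at once if a bystander is shoved more than 30 mm or knocked over (distance of any of bottle_red, bottle_oil, bottle_blue, bottle_black, timer, marker, tissue_forceps from where it was at the start of the episode above 0.03 m or angle between any of bottle_red, bottle_oil, bottle_blue, bottle_black's own z axis and vertical above 0.6 rad).
It also fails if it takes over 58 s, if anything falls off the work surface, if the arm or the gripper's body presses on something with over 40 N, if the wrist force passes 120 N, or if a joint passes its speed limit or range.

### The arm

A 6-joint arm with a two-finger parallel gripper is mounted at the origin on a cart in front of the work surface, level with it; the furniture and walls round the work are solid. World frame = base frame: x ahead of the robot, y to its left, z up, the work surface at z = 0. Lengths are in m, angles in rad, forces in N, time in s.
With the tool pointing down it reaches from about 0.3 to 0.875 m from the base axis. Payload 6.4 kg.
Tool frame: the origin (TCP) lies midway between the tips of the shut fingers; the grasp point (between the pads) lies 19 mm behind it; x points along the fingers, y is the direction in which the jaws open and shut, and the axes are right-handed (so a half turn about x gives the same grasp; the last joint's range is limited). The gripper opens to 85 mm and grips with 20 to 120 N. Pads are 22 mm wide; open, the fingers measure 114 mm over their backs; the gripper's body (76 mm by 85 mm) begins 54 mm behind the grasp point. The pads swing forward as they close: fully open they stand 13 mm farther back than shut.
Start: joints at [0.955, 0.181, 1.607, -0, 1.354, -0.206], TCP at [0.229, 0.527, 0.231] pointing down, gripper open.
Joint ranges: [-2.99, 2.99], [-0.89, 2.07], [0.3, 2.58], [-1.14, 4.28], [0, 2.63], [-3.12, 3.12]. Speed limits (rad/s): [2.57, 2.57, 3.01, 3.14, 3.14, 3.14].

### API

Orientations are given as a unit quaternion [w, x, y, z].
In Python, from bench import ctrl gives the robot as it stands.
- The arm moves only by the tool step_arm, never from a script. Its argument "motion" is a list of rows, each a list of 7 numbers: the shift along the tool's x, y, z in mm, then the turn, a rotation vector about the tool's x, y, z in degrees, then the closure in counts, from 0 (fully open) to 255 (shut). In form: [[tx, ty, tz, rx, ry, rz, hand], ...]. A call has 1 to 10 rows; each row is the pose to reach, as a shift and turn from the pose commanded when the call began, along the tool's axes at that moment; what a row does not reach only later rows make up. A row lasts 1/8 s, in which the tool goes at most 62.5 mm and 10.7 degrees, less where a joint would pass 70% of its speed; a pose out of reach is approached as far as the arm can. A call with a gripper value outside its range is refused whole. The fingers move at their own pace and stop on an object; the grip force is fixed at half the most. Time passes only in rows, so rows that repeat a pose let the fingers close. It gives the time, the measured TCP pose, the force and the opening at its end, in the units of the state.
- ctrl.get_obs(): the state, without advancing time (a new reading comes with each control period).
- ctrl.camera(name): name is "scene" or "top"; returns (picture, depth): 384x512x3 uint8, red, green, blue; 384x512 float32, m along the optical axis (not along the pixel's ray), 0 where there is no reading.
- ctrl.camera_info(name): a dict with "fx", "fy", "cx", "cy" (pixels), "T" (4x4, takes a point from camera to world coordinates). Camera axes: x right, y down, z forward; pixel columns grow to the right and rows downward; lengths in m; the calibration is good to about 2 mm. A picture is of the moment at which its call begins. camera_info takes no time and is no camera call.
- ctrl.hand_in(): hands the job in, once; it reports no verdict.
The state is a dict: "time_s": time; "q": joint angles; "dq": joint speeds; "joint_efforts": joint torques, N m; "eef_pos": TCP position; "eef_rot": TCP orientation; "wrist_force": force on the tool from outside, world axes, zero at the start; "torque": the same for the moment, N m; "opening": opening from 0.0 (shut) to 1.0 (fully open).
Only numpy, scipy, OpenCV 4.12 (cv2) and the standard library are available. Lean on these libraries where they do the work, as an engineer would, in place of code of your own. Each camera call takes 0.05 s, during which the arm holds its last target. There are 200 camera calls.

## Working session

There is one attempt and no reset: what is moved stays moved. The work goes in short steps, Python scripts to look and compute and a tool call to move; the robot and the scene stay as the last step left them, time stands still between calls to the robot, and variables do not carry over. Pictures are saved under pics/ and viewed, about 8 in all and at most 12, crops included, and the job is handed in when it is done.

Besides the shell and the picture viewer there is one more tool, called after "Request:" in YAML: its name, and indented under it one key for each argument. step_arm: Moves the arm, as the interface text tells. Its arguments: {"type":"object","properties":{"motion":{"type":"array","items":{"type":"array","items":{"type":"number"}}}},"required":["motion"]}

```bash
mkdir -p pics
cat > h.py <<'E'
import numpy as np, cv2
from bench import ctrl
def grab(n,tag):
    im,d=ctrl.camera(n); np.savez(f'pics/{tag}.npz',im=im,d=d); return im,d
def world(n,d):
    i=ctrl.camera_info(n); v,u=np.mgrid[:384,:512]
    P=np.stack([(u-i['cx'])*d/i['fx'],(v-i['cy'])*d/i['fy'],d,np.ones_like(d)],-1)
    return (P@np.array(i['T']).T)[...,:3]
E
python3 - <<'E'
from h import *
a,_=grab('scene','s0'); b,_=grab('top','t0')
cv2.imwrite('pics/s0.png',cv2.resize(a[...,::-1],(800,600))); cv2.imwrite('pics/t0.png',cv2.resize(b[...,::-1],(800,600)))
print(ctrl.get_obs()); print(ctrl.camera_info('scene'),ctrl.camera_info('top'))
E
```

```text
{'time_s': 0.1, 'q': array([ 9.54709861e-01,  1.81478750e-01,  1.60793547e+00, -5.23006448e-06,
        1.35376322e+00, -2.06333806e-01]), 'dq': array([-0.00119707, -0.0003753 , -0.00437405,  0.00029093,  0.00166056,
        0.00061459]), 'joint_efforts': array([ 1.04287290e-03, -4.45874012e+01, -3.52236915e+01, -2.62119383e-04,
        3.96974749e-03,  2.26174586e-05]), 'eef_pos': array([0.2287781 , 0.52698289, 0.23045421]), 'eef_rot': array([ 0.69209601,  0.14334334,  0.69254063, -0.14437198]), 'wrist_force': array([ 0.29387513, -0.38643802, -0.02235867]), 'torque': array([ 0.0184399 , -0.03567061, -0.02510013]), 'opening': 1.002957105409262}
{'fx': 489.9658777065902, 'fy': 489.9658777065902, 'cx': 247.8070437678108, 'cy': 195.36921255336435, 'T': array([[ 0.54231711, -0.60087664,  0.58723029, -0.2052829 ],
       [-0.84010888, -0.39651891,  0.37012136, -0.41052874],
       [ 0.01045063, -0.69406053, -0.71984079,  1.07677645],
       [ 0.        ,  0.        ,  0.        ,  1.        ]])} {'fx': 446.3362603039688, 'fy': 446.3362603039688, 'cx': 254.28314783556803, 'cy': 189.67180861608335, 'T': array([[-0.04287265, -0.97667949,  0.21037848,  0.32127477],
       [-0.99907712,  0.04136009, -0.0115864 ,  0.06617097],
       [ 0.00261493, -0.21068107, -0.97755135,  1.38342508],
       [ 0.        ,  0.        ,  0.        ,  1.        ]])}
```

View pics/s0.png

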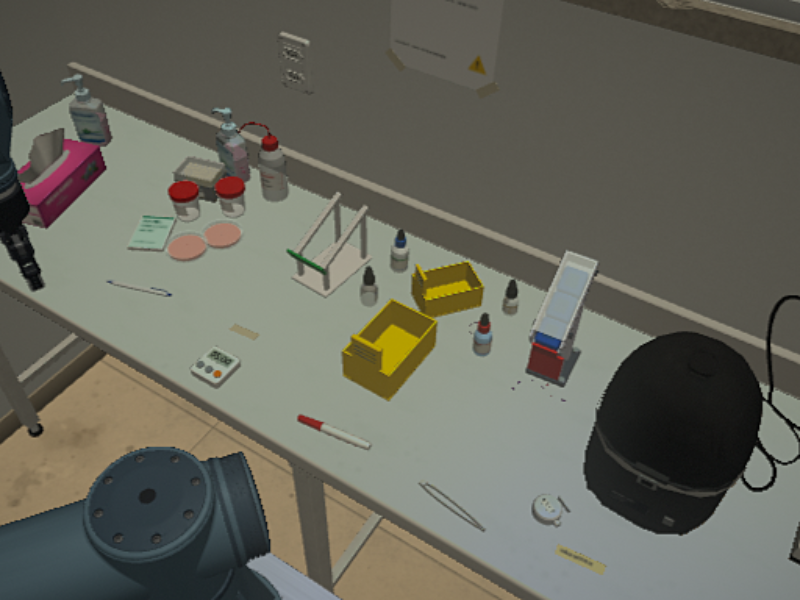

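View pics/t0.png

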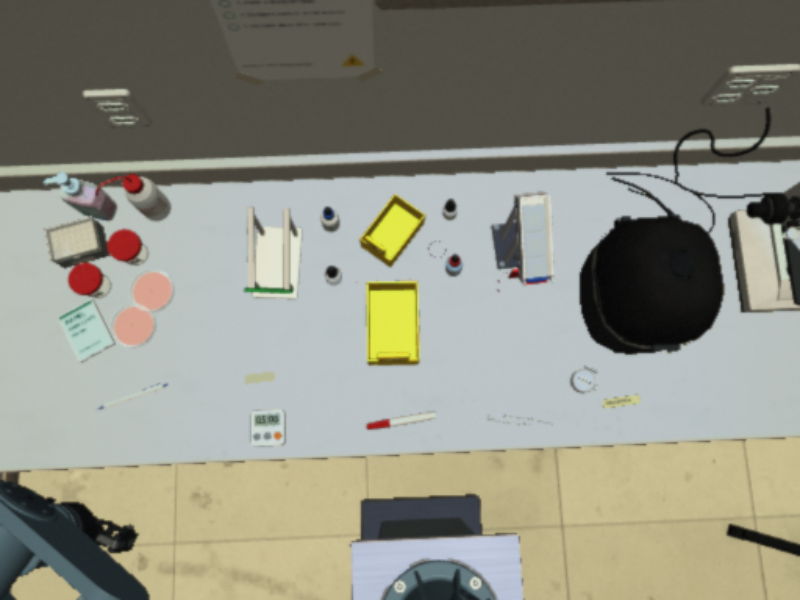

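The scene view shows the large yellow tub in front (390,350), with its tab towards the robot. The rack is at (330,250), its low green stop facing the robot, and the dispenser is at (560,320), its red paddle facing the robot. In the top view they sit at (393,322), (270,265) and (525,240). Next I measure them.

Run:
```python
from h import *
def load(n,t):
    z=np.load(f'pics/{t}.npz'); return z['im'],z['d'],world(n,z['d'])
def rect(P):
    c,s,a=cv2.minAreaRect((P[:,:2]*1000).astype(np.float32)); return np.round(c,1),np.round(s,1),round(a,1),len(P)
for n,t in(('scene','s0'),('top','t0')):
    im,d,W=load(n,t); hsv=cv2.cvtColor(im,cv2.COLOR_RGB2HSV); z=W[...,2]; ok=d>0
    H,S,V=[hsv[...,i] for i in range(3)]
    print(n,'bench z',np.median(z[(abs(W[...,0]-.45)<.03)&(abs(W[...,1]+.05)<.1)&ok&(S<60)]))
    Y=((H>22)&(H<36)&(S>140)&ok).astype(np.uint8)
    k,l,st,_=cv2.connectedComponentsWithStats(Y)
    for i in range(1,k):
        if st[i,4]>300:
            m=l==i; P=W[m]; print('Y',st[i],rect(P),'zmax',P[:,2].max())
            r=P[(P[:,2]>.064)&(P[:,2]<.074)]; 
            print('  rim',rect(r) if len(r)>3 else 0)
            r=P[P[:,2]>.105]; print('  tab',rect(r) if len(r)>3 else 0, r.mean(0) if len(r) else 0)
    R=((H<8)|(H>172))&(S>130)&ok&(W[...,1]<-.15)&(z>.04)&(z<.2)&(W[...,0]>.5)
    P=W[R]; print('red',rect(P),P.min(0),P.max(0), np.median(P,0))
    p=P[(P[:,2]>.05)&(P[:,2]<.1)]
    if len(p)>20:
        print(' paddle', p.min(0),p.max(0),p.mean(0)); L=cv2.fitLine((p[:,:2]).astype(np.float32),cv2.DIST_HUBER,0,.01,.01).ravel();print(' line',L)
    G=(H>55)&(H<85)&(S>140)&ok&(z>.04); P=W[G]
    if len(P)>3: print('green',rect(P),P.min(0),P.max(0))
    # rack white, above bench
    x,y=W[...,0],W[...,1]
    if len(P)>3:
        c=P.mean(0); M=ok&(x>c[0]-.03)&(x<c[0]+.25)&(abs(y-c[1])<.08)&(z>.06)&(S<60)&(V>90)
        Q=W[M]; print('rack',rect(Q),Q.min(0),Q.max(0))
        for lab in(-1,1):
            q=Q[(np.sign(Q[:,1]-c[1])==lab)&(abs(Q[:,1]-c[1])>.015)]; L=cv2.fitLine(q.astype(np.float32),cv2.DIST_HUBER,0,.01,.01).ravel();print('  rail',L,'slope',np.degrees(np.arcsin(L[2])), 'yaw',np.degrees(np.arctan2(L[1],L[0])),len(q))
    M=ok&(x>.55)&(x<.95)&(y<-.12)&(y>-.38)&(z>.14)&(z<.32)&(x<1.0)
    Q=W[M]; print('disp',rect(Q),Q.min(0),Q.max(0))
```

```text
scene bench z 0.0003929342335540209
Y [ 219  167   91   89 3373] (array([671.3,  65. ]), array([393. , 154.8]), 1.6, 3373) zmax 0.12452651402692505
  rim (array([596. ,  62.5]), array([103.3, 239.7]), 88.6, 280)
  tab (array([482.8,  64.7]), array([56.8, 12.6]), 88.5, 110) [0.48193998 0.06324605 0.1164836 ]
red (array([ 695.1, -345.8]), array([350.1, 300.6]), 88.2, 290) [ 0.53948012 -0.52533959  0.05358368] [ 0.8399622  -0.16878775  0.164404  ] [ 0.63617664 -0.19651616  0.08595941]
 paddle [ 0.62932857 -0.52533959  0.05358368] [ 0.8399622  -0.16878775  0.09978028] [ 0.63741354 -0.19651535  0.07862127]
 line [ 0.08552065 -0.9963364   0.6366557  -0.19524767]
green (array([529.9, 228.6]), array([ 521.2, 1563.8]), 4.6, 59) [ 0.24707604 -0.53073576  0.04111179] [0.84900599 1.0287394  0.40118626]
rack (array([694.4, 295.6]), array([ 89.2, 148.1]), 84.6, 437) [0.62312219 0.24860982 0.06004314] [0.77177442 0.34632115 0.13992507]
  rail [ 0.9049839  -0.08614983  0.41663224  0.70461273  0.2588084   0.10818259] slope 24.622149 yaw -5.4378777 216
  rail [ 0.90818924 -0.08335324  0.4101762   0.68
[... 802 characters left out ...]
2 -0.16768755  0.16443897] [ 0.63540223 -0.17691661  0.1055661 ]
green (array([626.4, 298.5]), array([84.3,  9. ]), 87.1, 47) [0.62058762 0.2565901  0.0735801 ] [0.63209908 0.34060595 0.08788571]
rack (array([698.2, 290.8]), array([ 88.5, 151.1]), 84.5, 455) [0.61880926 0.24729947 0.0616708 ] [0.7764403  0.34105961 0.13950046]
  rail [ 0.9112299  -0.05897606  0.40765396  0.68641984  0.25794092  0.09924791] slope 24.057543 yaw -3.703097 222
  rail [ 0.9019284  -0.07410363  0.4254806   0.71374065  0.32458425  0.1097251 ] slope 25.181086 yaw -4.6969466 228
disp (array([ 727.4, -250. ]), array([354.7, 259.8]), 0.0, 5990) [ 0.55006457 -0.37999277  0.14008455] [ 0.90478799 -0.1200609   0.31994588]
```

Run:
```python
import numpy as np,cv2
a=np.load('pics/s0.npz')['im'][140:270,170:430,::-1]; b=np.load('pics/t0.npz')['im'][110:250,140:370,::-1]
A=cv2.resize(a,(800,400),interpolation=cv2.INTER_CUBIC)
cv2.imwrite('pics/c1.png',A)
cv2.imwrite('pics/c2.png',cv2.resize(b,(800,487),interpolation=cv2.INTER_CUBIC))
```

```text
(no output)
```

View pics/c2.png

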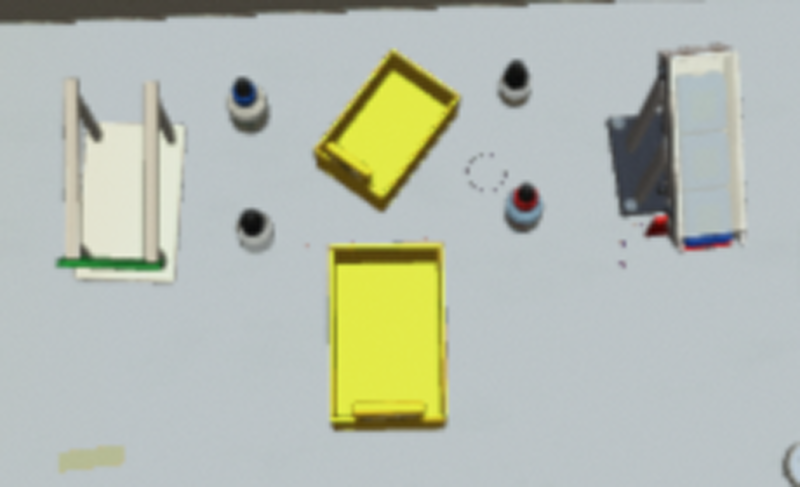

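Run:
```python
from h import *
for n,t in(('scene','s0'),('top','t0')):
    z0=np.load(f'pics/{t}.npz'); im,d=z0['im'],z0['d']; W=world(n,d); hsv=cv2.cvtColor(im,cv2.COLOR_RGB2HSV); H,S,V=[hsv[...,i] for i in range(3)]
    x,y,z=[W[...,i] for i in range(3)]; ok=d>0
    box=ok&(x>.58)&(x<.9)&(y>-.27)&(y<-.13)
    R=box&((H<8)|(H>172))&(S>130)&(z>.05)
    P=W[R]; print(n,'red n',len(P))
    for lo,hi in((.055,.1),(.1,.125),(.125,.17)):
        p=P[(P[:,2]>lo)&(P[:,2]<hi)]
        if len(p)>4: print(lo,np.round(p.min(0),4),np.round(p.max(0),4),np.round(np.median(p,0),4),np.degrees(np.arctan2(*cv2.fitLine(p[:,:2].astype(np.float32),cv2.DIST_HUBER,0,.01,.01).ravel()[:2])))
    B=box&(H>100)&(H<125)&(S>150)&(z>.1); p=W[B]; print('blue',len(p),np.round(p.min(0),4),np.round(p.max(0),4),np.round(p.mean(0),4))
    # chute top surface: slices in x
    C=box&(z>.15+ .532*(x-.615)-.01)&(z>.14)
    for xl in np.arange(.6,.84,.02):
        p=W[C&(x>xl)&(x<xl+.02)]
        if len(p)>8: print(round(xl,2),len(p),'y',np.round(np.percentile(p[:,1],[1,99]),4),'z',np.round(np.percentile(p[:,2],[5,95]),4))
    F=box&(z>.004)&(z<.02); p=W[F]
    if len(p)>10: print('foot',len(p),cv2.minAreaRect((p[:,:2]*1000).astype(np.float32)))
```

```text
scene red n 288
0.055 [ 0.6293 -0.2209  0.0553] [ 0.6449 -0.1688  0.0998] [ 0.6366 -0.1956  0.0797] 175.08919
0.1 [ 0.6321 -0.2209  0.1002] [ 0.645  -0.1688  0.1115] [ 0.6367 -0.2084  0.1032] 173.73193
0.125 [ 0.5963 -0.2157  0.1326] [ 0.616  -0.1772  0.1644] [ 0.6011 -0.1973  0.1608] 177.05945
blue 82 [ 0.5975 -0.2153  0.1689] [ 0.6166 -0.1796  0.1821] [ 0.6054 -0.1981  0.1759]
0.6 367 y [-0.2224 -0.1694] z [0.1496 0.1977]
0.62 221 y [-0.2238 -0.1645] z [0.1816 0.2099]
0.64 218 y [-0.2198 -0.1661] z [0.2042 0.2209]
0.66 206 y [-0.2181 -0.1642] z [0.2104 0.2307]
0.68 210 y [-0.2168 -0.1628] z [0.2173 0.2423]
0.7 205 y [-0.2156 -0.1615] z [0.2345 0.2534]
0.72 104 y [-0.2175 -0.1569] z [0.231  0.2575]
foot 525 ((734.0072021484375, -199.5703887939453), (304.76019287109375, 139.29368591308594), 0.10386398434638977)
top red n 28
0.055 [ 0.6347 -0.1835  0.0703] [ 0.6364 -0.1679  0.0971] [ 0.6356 -0.1764  0.0843] 174.80995
0.1 [ 0.6346 -0.1772  0.1016] [ 0.6399 -0.1677  0.111 ] [ 0.6363 -0.1717  0.1086] 162.22493
0.125 [ 0.599  -0.2133  0.1597] [ 0.6011 -0.1823  0.1644] [ 0.6005 -0.2042  0.1617] 176.55687
blue 17 [ 0.6007 -0.2138  0.1724] [ 0.6039 -0.1792  0.1797] [ 0.6023 -0.1965  0.1763]
0.6 199 y [-0.2243 -0.17  ] z [0.1613 0.1976]
0.62 176 y [-0.2212 -0.1665] z [0.1836 0.2084]
0.64 186 y [-0.2207 -0.1672] z [0.1861 0.2199]
0.66 190 y [-0.2201 -0.1654] z [0.1945 0.231 ]
0.68 189 y [-0.217 -0.164] z [0.2099 0.2412]
0.7 192 y [-0.2167 -0.1625] z [0.2154 0.2515]
0.72 138 y [-0.2156 -0.1583] z [0.2303 0.2574]
0.74 25 y [-0.2133 -0.1609] z [0.2191 0.2385]
foot 656 ((731.43359375, -200.0690460205078), (302.5229187011719, 139.2238006591797), 0.018317827954888344)
```

View pics/c1.png

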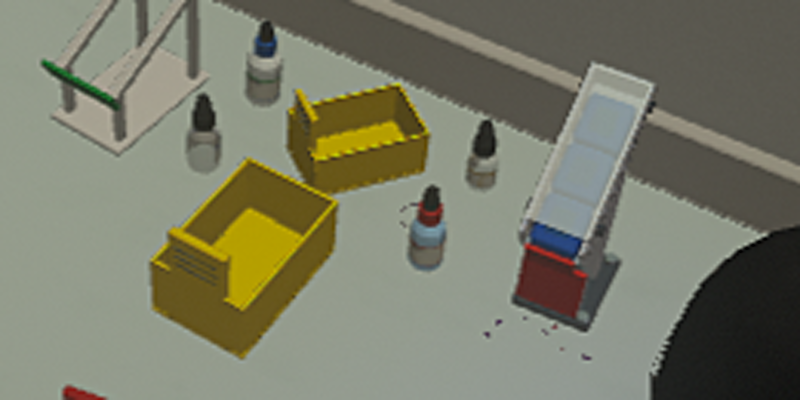

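```bash
cat >> h.py <<'E'
from scipy.spatial.transform import Rotation as Ro
def tubR(yaw,pitch=0): # pitch>0: nose up
    return Ro.from_euler('z',yaw,degrees=True)*Ro.from_euler('y',-pitch,degrees=True)
def toolR(T,s):
    m=T.as_matrix(); x=-m[:,2]; y=s*m[:,0]; return Ro.from_matrix(np.stack([x,y,np.cross(x,y)],1))
def cur():
    o=ctrl.get_obs(); w,x,y,z=o['eef_rot']; return o,np.array(o['eef_pos']),Ro.from_quat([x,y,z,w])
def go(pos,R,label=''):
    o,p,C=cur(); print(label,'shift',np.round(C.inv().apply(np.array(pos)-p)*1000,1),'rot',np.round(np.degrees((C.inv()*R).as_rotvec()),2))
E
python3 - <<'E'
from h import *
o,p,C=cur(); print(np.round(C.as_matrix(),3))
T=tubR(-1.9); tab=np.array([.5575,.0625,0])+T.apply([-.0725,0,.100])
for s in(1,-1):
    R=toolR(T,s); go(tab+[0,0,.08],R,f'above {s}'); go(tab+[0,0,-.019],R,'grasp')
E
```

```text
[[-0.001  0.398  0.917]
 [-0.001  0.917 -0.398]
 [-1.    -0.002 -0.   ]]
above 1 shift [  50.8 -321.7  419.1] rot [6.842e+01 4.000e-02 9.000e-02]
grasp shift [ 149.8 -321.5  419.2] rot [6.842e+01 4.000e-02 9.000e-02]
above -1 shift [  50.8 -321.7  419.1] rot [-1.1158e+02 -1.0000e-01  4.0000e-02]
grasp shift [ 149.8 -321.5  419.2] rot [-1.1158e+02 -1.0000e-01  4.0000e-02]
```

Request:
step_arm:
  motion:
    - [0,-60,80,10,0,0,0]
    - [0,-120,157,20,0,0,0]
    - [0,-180,235,30,0,0,0]
    - [0,-240,314,40,0,0,0]
    - [0,-290,380,50,0,0,0]
    - [0,-322,419,60,0,0,0]
    - [20,-322,419,68.4,0,0,0]
    - [51,-322,419,68.4,0,0,0]
    - [51,-322,419,68.4,0,0,0]
    - [51,-322,419,68.4,0,0,0]

```text
time_s: 1.35
eef_pos: [0.4847, 0.0631, 0.1785]
eef_rot: [-0.49, -0.508, -0.492, 0.51]
wrist_force: [-0.6, 0.3, -0.9]
opening: 0.999
```

Run:
```python
from h import *
b,d=grab('top','t1'); W=world('top',d); a,ds=grab('scene','s1')
T=tubR(-1.9); tab=np.array([.5575,.0625,0])+T.apply([-.0725,0,.100])
o,p,C=cur(); print(p,o['q'],o['opening'])
go(tab+[0,0,-.019],toolR(T,1),'grasp')
cv2.imwrite('pics/s1.png',cv2.resize(a[130:270,190:330,::-1],(600,600),interpolation=cv2.INTER_CUBIC))
```

```text
[0.48467483 0.06520754 0.17995202] [-1.09786892e-01  4.24526668e-02  1.86871354e+00  3.95909490e-04
  1.23176142e+00 -7.60968634e-02] 0.9976366862591035
grasp shift [99.   0.5  0.3] rot [-0.04 -0.03  0.07]
```

View pics/s1.png

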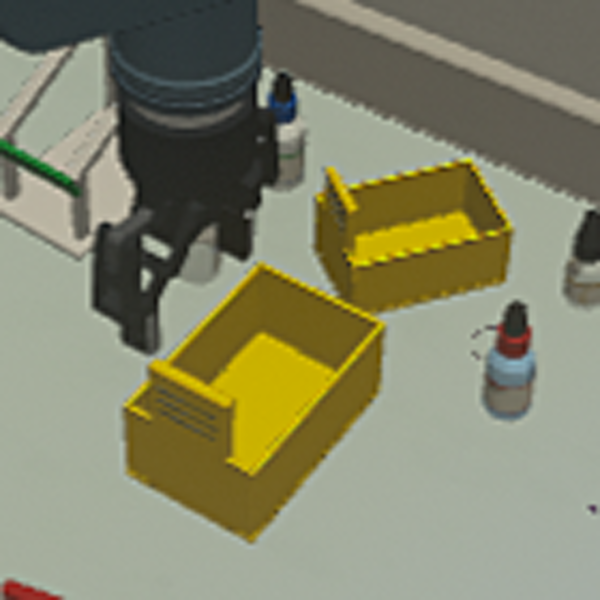

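The gripper hovers above the tab with its jaws spread along the tub's x axis, fingers at about (130,300) and (240,220). Nothing is in the way of descending.

Request:
step_arm:
  motion:
    - [40,0,0,0,0,0,0]
    - [75,0,0,0,0,0,0]
    - [99,0,0,0,0,0,0]
    - [99,0,0,0,0,0,0]
    - [99,0,0,0,0,0,255]
    - [99,0,0,0,0,0,255]
    - [99,0,0,0,0,0,255]
    - [99,0,0,0,0,0,255]
    - [99,0,0,0,0,0,255]
    - [99,0,0,0,0,0,255]

```text
time_s: 2.7
eef_pos: [0.4855, 0.0651, 0.0818]
eef_rot: [0.492, 0.508, 0.491, -0.508]
wrist_force: [-0.5, 0.3, 5.2]
opening: 0.108
```

Request:
step_arm:
  motion:
    - [0,0,0,0,0,0,255]
    - [-5,0,0,0,0,0,255]
    - [-15,0,0,0,0,0,255]
    - [-30,0,0,0,0,0,255]
    - [-45,0,0,0,0,0,255]
    - [-60,0,0,0,0,0,255]
    - [-60,0,0,0,0,0,255]

```text
time_s: 3.58
eef_pos: [0.4864, 0.065, 0.1432]
eef_rot: [0.493, 0.509, 0.491, -0.507]
wrist_force: [-0.5, -0.4, -1.6]
opening: 0.109
```

```bash
cat >> h.py <<'E'
def tubpose(tag,n='top'):
    im,d=grab(n,tag); W=world(n,d); hsv=cv2.cvtColor(im,cv2.COLOR_RGB2HSV); H,S,V=[hsv[...,i] for i in range(3)]
    Y=((H>22)&(H<36)&(S>140)&(d>0)).astype(np.uint8); k,l,st,_=cv2.connectedComponentsWithStats(Y)
    return im,W[Y>0]
E
python3 - <<'E'
from h import *
im,P=tubpose('t2')
o,p,C=cur(); print(p,o['opening'],o['wrist_force'],np.degrees(C.as_rotvec()))
T=tubR(-1.9)
# tub estimate from grip
e=p+[0,0,.019]-T.apply([-.0725,0,.1]); print('tub origin est',e)
Q=(P-e)@T.as_matrix()  # tub frame
Q=Q[(abs(Q[:,0])<.1)&(abs(Q[:,1])<.065)]
r=Q[abs(Q[:,2]-.07)<.012]; print('rim',len(r),r.min(0),r.max(0))
fl=Q[(abs(Q[:,0])<.06)&(abs(Q[:,1])<.04)]; A=np.c_[fl[:,:2],np.ones(len(fl))]; print('floor plane',np.linalg.lstsq(A,fl[:,2],rcond=None)[0])
fr=Q[(Q[:,0]>.07)&(Q[:,2]>.05)];print('far rim z',np.median(fr[:,2]),len(fr))
E
```

```text
[0.48563027 0.0650907  0.14213773] 0.1074361133256101 [-0.3073797   0.14141808 -3.22664441] [ 70.70328882  68.30080012 -70.59159037]
tub origin est [0.55809041 0.06268695 0.06113773]
rim 105 [-0.07586531 -0.04788046  0.05840561] [0.07860588 0.04808536 0.07885024]
floor plane [-4.41778345  0.34167915  0.27465328]
far rim z 0.06584286731727879 86
```

```bash
cat >> h.py <<'E'
def tcp(orig,T): return np.array(orig)+T.apply([-.0725,0,.100-.019])
YD=4.3; PAD=np.array([.6365,-.195,0])
def atdisp(gap,z=.02):
    T=tubR(YD); return PAD-T.apply([.0775+gap,0,-z]),T
E
python3 - <<'E'
from h import *
o,T=atdisp(.055,.06); go(tcp(o,T),toolR(T,1),'pre')
o,T=atdisp(.03,.02); go(tcp(o,T),toolR(T,1),'near')
im,d=np.load('pics/t0.npz').values(); W=world('top',d)
for n,u,v in(('red',290,169),('black',288,133),('oil',213,176),('blue',211,139)): print(n,W[v,u])
E
```

```text
pre shift [  1.1 -44.5 277.1] rot [-6.18  0.01 -0.1 ]
near shift [ 41.1 -19.7 274.4] rot [-6.18  0.01 -0.1 ]
red [ 0.66384249 -0.06077341  0.06904442]
black [ 0.78260408 -0.06242675  0.05912686]
oil [0.65097    0.17355132 0.07234223]
blue [0.7671938  0.17662117 0.0763131 ]
```

Request:
step_arm:
  motion:
    - [0,-20,10,0,0,0,255]
    - [0,-40,35,0,0,0,255]
    - [0,-45,70,-1,0,0,255]
    - [0,-45,105,-2,0,0,255]
    - [0,-45,140,-3,0,0,255]
    - [0,-45,175,-4,0,0,255]
    - [0,-45,210,-5,0,0,255]
    - [0,-45,245,-6,0,0,255]
    - [0,-45,270,-6.2,0,0,255]
    - [0,-45,277,-6.2,0,0,255]

```text
time_s: 4.88
eef_pos: [0.4306, -0.2112, 0.1407]
eef_rot: [0.518, 0.481, 0.518, -0.481]
wrist_force: [0.4, 0.6, -1.4]
opening: 0.103
```

Request:
step_arm:
  motion:
    - [10,0,0,0,0,0,255]
    - [25,0,0,0,0,0,255]
    - [38,0,0,0,0,0,255]
    - [40,0,0,0,0,0,255]
    - [40,10,0,0,0,0,255]
    - [40,20,0,0,0,0,255]
    - [40,25,0,0,0,0,255]
    - [40,25,0,0,0,0,255]

```text
time_s: 5.88
eef_pos: [0.4566, -0.2084, 0.1015]
eef_rot: [0.519, 0.481, 0.518, -0.481]
wrist_force: [-0.7, 0.3, -1.0]
opening: 0.112
```

Run:
```python
from h import *
im,P=tubpose('t3')
o,p,C=cur(); print(p,o['opening'],o['wrist_force'])
m,T=atdisp(.03,.02); print('est origin',p-T.apply([-.0725,0,.081]),'want',m); go(tcp(m,T),toolR(T,1))
P=P[(P[:,1]<-.1)]; Q=(P-m)@T.as_matrix(); r=Q[Q[:,2]>.055]; print(len(r),Q.min(0),Q.max(0))
print('far rim z',np.median(Q[(Q[:,0]>.07)][:,2]), 'side rim x,z fit',np.polyfit(*Q[(abs(abs(Q[:,1])-.048)<.003)&(Q[:,2]>.05)&(abs(Q[:,0])<.07)][:,[0,2]].T,1))
a,ds=grab('scene','s3'); cv2.imwrite('pics/s3.png',cv2.resize(a[130:300,230:430,::-1],(700,595),interpolation=cv2.INTER_CUBIC))
```

```text
[ 0.4561776  -0.20831428  0.10139105] 0.10912728493988692 [ 0.1304331  -0.43309559 -1.93699961]
est origin [ 0.52847352 -0.20287833  0.02039105] want [ 0.5293026  -0.20306021  0.02      ]
 shift [0.4 0.8 0.2] rot [0.05 0.01 0.  ]
196 [-0.10274221 -0.04788966 -0.00695456] [0.07603669 0.10782755 0.41321385]
far rim z 0.03965196119950311 side rim x,z fit [-0.10225634  0.07071934]
```

View pics/s3.png

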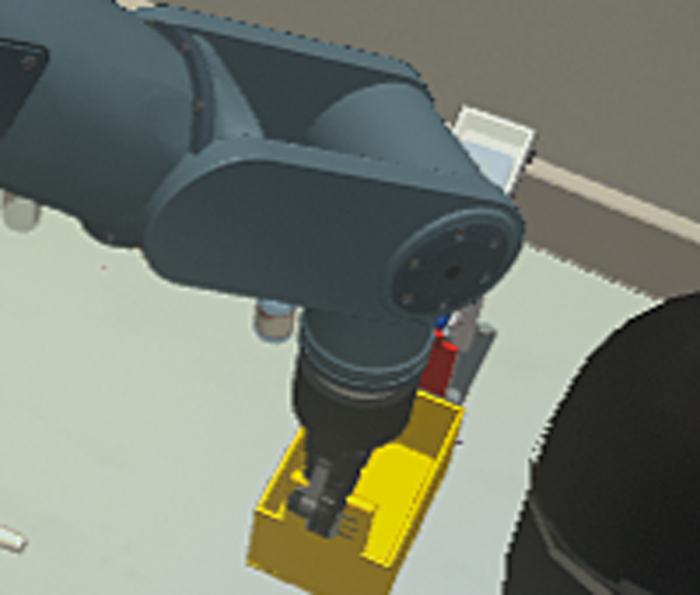

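The tub is lined up in front of the dispenser: red paddle at (440,365), far rim at (440,400). I check for droop before pushing.

Run:
```python
from h import *
m,T=atdisp(.03,.02)
for n,t in(('scene','s3'),('top','t3')):
    im,d=np.load(f'pics/{t}.npz').values(); W=world(n,d); hsv=cv2.cvtColor(im,cv2.COLOR_RGB2HSV); H,S=hsv[...,0],hsv[...,1]
    P=W[(H>22)&(H<36)&(S>140)&(d>0)]; Q=(P-m)@T.as_matrix(); Q=Q[(abs(Q[:,0])<.09)&(abs(Q[:,1])<.06)&(Q[:,2]<.13)]
    f=Q[Q[:,0]>.073]; print(n,'far z top',np.percentile(f[:,2],[80,90,97]),'x',np.percentile(f[:,0],[50,97]),len(f))
    fl=Q[(Q[:,0]>-.03)&(Q[:,0]<.055)&(abs(Q[:,1])<.035)&(Q[:,2]<.025)]; print(' floor',len(fl),np.linalg.lstsq(np.c_[fl[:,:2],np.ones(len(fl))],fl[:,2],rcond=None)[0],'y',np.percentile(Q[:,1],[1,99]))
```

```text
scene far z top [0.06089161 0.06829592 0.06998329] x [0.07425534 0.07606791] 91
 floor 301 [-0.00540177 -0.00601313  0.00392251] y [-0.04845421  0.04874596]
top far z top [0.06529639 0.0691225  0.07187901] x [0.07400301 0.07581196] 126
 floor 491 [0.00066499 0.01516658 0.00408305] y [-0.04717702  0.0496833 ]
```

Request:
step_arm:
  motion:
    - [0,8,0,0,0,0,255]
    - [0,20,0,0,0,0,255]
    - [0,28,0,0,0,0,255]
    - [0,34,0,0,0,0,255]
    - [0,40,0,0,0,0,255]

```text
time_s: 6.6
eef_pos: [0.4957, -0.2051, 0.1008]
eef_rot: [0.518, 0.481, 0.519, -0.481]
wrist_force: [-0.9, 0.1, -3.0]
opening: 0.108
```

Request:
step_arm:
  motion:
    - [0,8,0,0,0,0,255]
    - [0,15,0,0,0,0,255]
    - [0,20,0,0,0,0,255]
    - [0,21,0,0,0,0,255]
    - [0,21,0,0,0,0,255]
    - [0,21,0,0,0,0,255]
    - [0,21,0,0,0,0,255]
    - [0,21,0,0,0,0,255]

```text
time_s: 7.6
eef_pos: [0.5166, -0.2037, 0.1012]
eef_rot: [0.518, 0.481, 0.519, -0.481]
wrist_force: [-1.1, -0.0, -4.8]
opening: 0.111
```

Run:
```python
from h import *
a,ds=grab('scene','s4'); b,d=grab('top','t4')
o,p,C=cur(); print(p,o['wrist_force'],o['time_s'])
cv2.imwrite('pics/s4.png',np.hstack([cv2.resize(a[130:300,260:400,::-1],(400,486)),cv2.resize(b[110:250,270:385,::-1],(400,486))]))
```

```text
[ 0.51667895 -0.20369206  0.10120601] [-2.15471954 -0.01468915 -4.3717782 ] 7.7
```

View pics/s4.png

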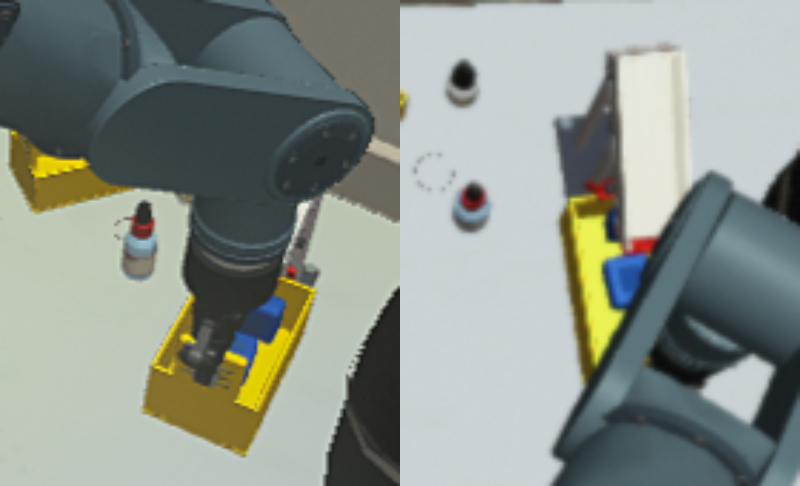

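The chute is empty. Blue packs are in the tub at (260,315) in the left view and (627,278) in the right view. I check their heights before backing out.

```bash
cat >> h.py <<'E'
def packs(n,t,m,T):
    im,d=np.load(f'pics/{t}.npz').values(); W=world(n,d); hsv=cv2.cvtColor(im,cv2.COLOR_RGB2HSV); H,S=hsv[...,0],hsv[...,1]
    B=((H>100)&(H<125)&(S>150)&(d>0)); Q=((W-m)@T.as_matrix())
    B&=(abs(Q[...,0])<.11)&(abs(Q[...,1])<.08)&(Q[...,2]<.2)
    k,l,st,_=cv2.connectedComponentsWithStats(B.astype(np.uint8),connectivity=4)
    for i in range(1,k):
        if st[i,4]>8:
            q=Q[l==i]; print(n,st[i,4],'min',np.round(q.min(0)*1000),'max',np.round(q.max(0)*1000),'mean',np.round(q.mean(0)*1000))
E
python3 - <<'E'
from h import *
_,p,C=cur(); T=tubR(YD); m=p-T.apply([-.0725,0,.081]); print(m,'mouth in tub',T.inv().apply(np.array([.6095,-.197,.15])-m))
packs('scene','s4',m,T); packs('top','t4',m,T)
E
```

```text
[ 0.58897487 -0.1982561   0.02020601] mouth in tub [ 0.02056153 -0.00028638  0.12979399]
scene 45 min [ 44. -27.  24.] max [69. -8. 55.] mean [ 55. -19.  47.]
scene 55 min [  3. -19.   9.] max [44.  2. 32.] mean [17. -9. 27.]
top 10 min [48.  7. 22.] max [64. 11. 48.] mean [56.  9. 35.]
top 121 min [-16. -17.  13.] max [29. 18. 34.] mean [ 9.  4. 27.]
```

Request:
step_arm:
  motion:
    - [0,-6,0,0,0,0,255]
    - [0,-16,0,0,0,0,255]
    - [0,-28,0,0,0,0,255]
    - [0,-40,0,0,0,0,255]
    - [0,-55,0,0,0,0,255]
    - [0,-70,0,0,0,0,255]
    - [0,-85,0,0,0,0,255]
    - [-12,-92,0,0,0,0,255]
    - [-24,-92,0,0,0,0,255]
    - [-24,-92,0,0,0,0,255]

```text
time_s: 8.95
eef_pos: [0.4265, -0.2118, 0.1273]
eef_rot: [0.52, 0.481, 0.517, -0.481]
wrist_force: [0.2, -0.0, -2.1]
opening: 0.106
```

Run:
```python
from h import *
grab('scene','s5'); grab('top','t5')
o,p,C=cur(); print(p,o['wrist_force'],o['time_s'],o['opening']); T=tubR(YD); m=p-T.apply([-.0725,0,.081])
packs('scene','s5',m,T); packs('top','t5',m,T)
cv2.imwrite('pics/s5.png',cv2.resize(np.load('pics/s5.npz')['im'][130:330,200:430,::-1],(690,600)))
S=np.array([.703,.2925,.105]); YR=-4.7; n=np.array
for name,dx,dz,pit in(('A',-.06,.12,0),('B',-.01,.06,25),('C',.004,.015,25),('D',.003,0.0,25)):
    R=tubR(YR,25); t=tubR(YR,pit); pos=S+R.apply([dx,0,dz]); go(tcp(pos,t),toolR(t,1),name); print(pos,tcp(pos,t))
```

```text
[ 0.4256472  -0.21091043  0.12580652] [-0.21389844  0.32240066 -2.25493304] 9.05 0.10831846575994886
scene 61 min [ 46. -28.  13.] max [ 70. -12.  54.] mean [ 56. -22.  44.]
scene 99 min [ -9. -22.   8.] max [48.  3. 34.] mean [ 13. -10.  29.]
top 112 min [ 47. -26.  25.] max [71. 11. 57.] mean [58. -6. 47.]
top 170 min [-18. -19.  22.] max [ 29.  18. 172.] mean [ 8.  0. 31.]
top 16 min [-50.  11.  27.] max [-37.  21.  51.] mean [-42.  17.  43.]
A shift [-143.9  139.4 -508.8] rot [ 9.04  0.05 -0.06]
[0.59826073 0.30111114 0.18839984] [0.52600452 0.30705168 0.26939984]
B shift [ -72.4  182.  -502. ] rot [ 8.9  -1.93 24.89]
[0.66869557 0.29532034 0.15515228] [0.56909223 0.30350922 0.19792339]
C shift [ -37.5  213.3 -497.1] rot [ 8.9  -1.93 24.89]
[0.70029508 0.29272238 0.12028509] [0.60069175 0.30091127 0.1630562 ]
D shift [ -23.5  218.6 -496.2] rot [ 8.9  -1.93 24.89]
[0.70570978 0.29227722 0.10626785] [0.60610644 0.3004661  0.14903896]
```

View pics/s5.png

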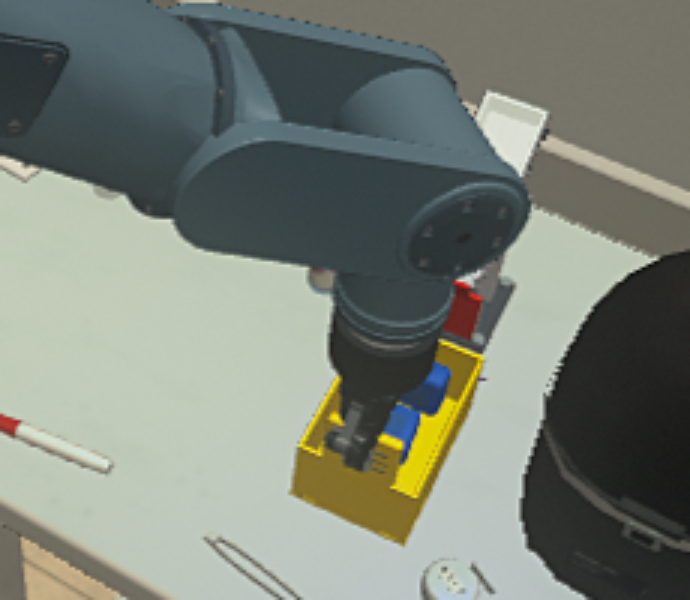

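All three packs are in the tub, at tub x of about 58, 8 and −42 mm, below the rim. The paddle has sprung back. Now I carry the tub to the rack.

Request:
step_arm:
  motion:
    - [-20,0,0,0,0,0,255]
    - [-50,0,-10,0,0,0,255]
    - [-80,0,-30,0,0,0,255]
    - [-110,10,-60,1,0,0,255]
    - [-130,20,-95,2,0,0,255]
    - [-144,30,-130,3,0,0,255]
    - [-144,40,-165,4,0,0,255]
    - [-144,50,-200,5,0,0,255]
    - [-144,60,-240,6,0,0,255]
    - [-144,70,-280,7,0,0,255]

```text
time_s: 10.3
eef_pos: [0.4737, 0.0754, 0.2688]
eef_rot: [-0.488, -0.511, -0.488, 0.512]
wrist_force: [0.9, -1.1, -2.8]
opening: 0.108
```

Request:
step_arm:
  motion:
    - [0,8,-40,0.5,0,0,255]
    - [0,16,-80,1,0,0,255]
    - [0,24,-120,1.5,0,0,255]
    - [0,32,-155,2,0,0,255]
    - [0,40,-185,2,0,0,255]
    - [0,45,-205,2,0,0,255]
    - [0,45,-215,2,0,0,255]
    - [0,45,-220,2,0,0,255]
    - [0,45,-220,2,0,0,255]

```text
time_s: 11.42
eef_pos: [0.5289, 0.2911, 0.2693]
eef_rot: [-0.479, -0.52, -0.479, 0.52]
wrist_force: [-0.7, 0.7, -2.9]
opening: 0.109
```

```bash
cat >> h.py <<'E'
SEAT=np.array([.703,.2925,.105]); YR=-4.7
def atrack(dx,dz,pit=25,dy=0):
    t=tubR(YR,pit); pos=SEAT+tubR(YR,25).apply([dx,dy,dz]); go(tcp(pos,t),toolR(t,1),(dx,dz,pit))
E
python3 - <<'E'
from h import *
o,p,C=cur(); print(p,o['wrist_force'],o['time_s'],o['opening'],o['q'])
atrack(-.06,.12,0); atrack(-.06,.12,12); atrack(-.06,.12,25); atrack(-.01,.06);
E
```

```text
[0.52890148 0.2910561  0.26928272] [-0.74898381  0.69714399 -2.87857258] 11.425 0.1090059822119535 [ 3.06791488e-01  2.15402436e-01  1.48903342e+00 -1.99611746e-04
  1.43739605e+00  3.88742393e-01]
(-0.06, 0.12, 0) shift [ -0.1  -4.2 -15.7] rot [0.01 0.02 0.01]
(-0.06, 0.12, 12) shift [ 16.7 -19.5 -15.7] rot [1.000e-02 1.000e-02 1.201e+01]
(-0.06, 0.12, 25) shift [ 38.1 -31.6 -15.7] rot [1.000e-02 1.000e-02 2.501e+01]
(-0.01, 0.06, 25) shift [ 71.3  39.  -15.7] rot [1.000e-02 1.000e-02 2.501e+01]
```

Request:
step_arm:
  motion:
    - [5,-8,-8,0,0,3,255]
    - [10,-13,-14,0,0,6.5,255]
    - [14,-17,-16,0,0,10,255]
    - [20,-22,-16,0,0,14,255]
    - [26,-26,-16,0,0,18,255]
    - [32,-29,-16,0,0,22,255]
    - [38,-32,-16,0,0,25,255]
    - [38,-32,-16,0,0,25,255]
    - [38,-32,-16,0,0,25,255]

```text
time_s: 12.55
eef_pos: [0.4989, 0.3097, 0.232]
eef_rot: [0.58, 0.612, 0.355, -0.404]
wrist_force: [-0.3, 0.0, -2.4]
opening: 0.108
```

Run:
```python
from h import *
im,P=tubpose('t6'); a,ds=grab('scene','s6')
o,p,C=cur(); print(p,o['wrist_force'],o['time_s'],o['opening'])
T=tubR(YR,25); m=p-T.apply([-.0725,0,.081]); print('tub in seat',T.inv().apply(m-SEAT))
packs('scene','s6',m,T); packs('top','t6',m,T)
for n,W in(('top',P),('scene',None)):
    if W is None:
        hsv=cv2.cvtColor(a,cv2.COLOR_RGB2HSV); W=world('scene',ds)[(hsv[...,0]>22)&(hsv[...,0]<36)&(hsv[...,1]>140)&(ds>0)]
    Q=(W-m)@T.as_matrix(); Q=Q[(abs(Q[:,0])<.09)&(abs(Q[:,1])<.06)&(Q[:,2]<.13)&(Q[:,2]>-.02)]
    f=Q[(Q[:,2]>.06)&(Q[:,0]>.07)]; print(n,'far rim z',np.percentile(f[:,2],[50,90]),'y',np.percentile(Q[:,1],[1,99]),'x',np.percentile(Q[:,0],[1,99]))
atrack(-.005,.05); atrack(0.004,.012); atrack(.003,0)
cv2.imwrite('pics/s6.png',cv2.resize(np.hstack([a[90:270,130:330,::-1],im[90:270,100:300,::-1]]),(800,360)))
```

```text
[0.4992994  0.30978602 0.23215107] [-0.0186078   0.17648012 -2.74261666] 12.65 0.11121611775304896
tub in seat [-0.05904197  0.00053697  0.12063471]
scene 94 min [  2. -30.  40.] max [27.  8. 54.] mean [ 14. -11.  49.]
scene 203 min [-64. -21.   7.] max [ 7. 20. 56.] mean [-30.  -4.  34.]
top 452 min [-63. -31.  21.] max [ 31.  14. 162.] mean [-13.  -8.  39.]
top far rim z [0.06750271 0.07058075] y [-0.05187631  0.04707968] x [-0.07355972  0.07890505]
scene far rim z [0.06694194 0.07101885] y [-0.05192879  0.04986292] x [-0.07904711  0.07461481]
(-0.005, 0.05, 25) shift [70.7 54.   0.5] rot [-0.04 -0.02 -0.03]
(0.004, 0.012, 25) shift [108.7  63.    0.5] rot [-0.04 -0.02 -0.03]
(0.003, 0, 25) shift [120.7  62.    0.5] rot [-0.04 -0.02 -0.03]
```

View pics/s6.png

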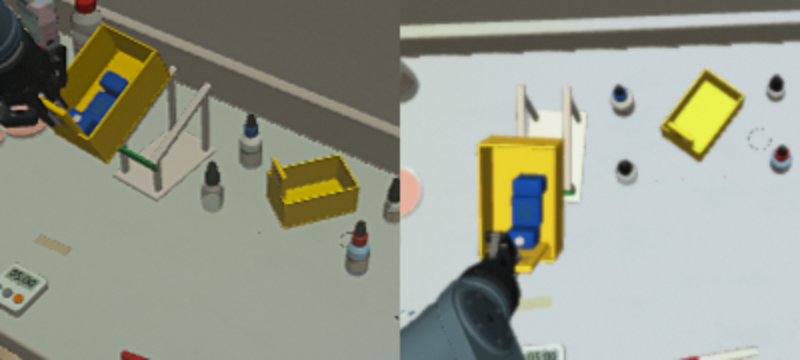

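The tub is held at 25° with no droop and all three packs stacked at its tab end. It lines up with the rack, so I descend along the rail normal.

Request:
step_arm:
  motion:
    - [15,25,0,0,0,0,255]
    - [35,45,0,0,0,0,255]
    - [55,60,0,0,0,0,255]
    - [75,64,0,0,0,0,255]
    - [90,64,0,0,0,0,255]
    - [100,64,0,0,0,0,255]
    - [108,64,0,0,0,0,255]
    - [109,64,0,0,0,0,255]
    - [109,64,0,0,0,0,255]

```text
time_s: 13.78
eef_pos: [0.6022, 0.3018, 0.16]
eef_rot: [0.58, 0.612, 0.355, -0.404]
wrist_force: [-0.5, -0.4, -3.8]
opening: 0.108
```

Run:
```python
from h import *
b,d=grab('top','t7'); a,ds=grab('scene','s7')
o,p,C=cur(); print(p,o['wrist_force'],o['time_s'],o['opening'])
T=tubR(YR,25); m=p-T.apply([-.0725,0,.081]); print('tub in seat',T.inv().apply(m-SEAT))
for n,im,dd in(('top',b,d),('scene',a,ds)):
    hsv=cv2.cvtColor(im,cv2.COLOR_RGB2HSV); W=world(n,dd); H,S=hsv[...,0],hsv[...,1]
    G=(H>55)&(H<85)&(S>140)&(dd>0); Q=(W[G]-SEAT)@T.as_matrix(); Q=Q[(abs(Q[:,1])<.07)&(abs(Q[:,2])<.05)]
    if len(Q): print(n,'green in seat',len(Q),np.percentile(Q,[2,98],axis=0))
cv2.imwrite('pics/s7.png',cv2.resize(a[130:230,150:280,::-1],(780,600),interpolation=cv2.INTER_CUBIC))
```

```text
[0.60229364 0.3017751  0.16028908] [ 0.5341117  -0.09021838 -3.00734772] 13.875 0.10521729356533094
tub in seat [0.00421335 0.00099218 0.01184734]
scene green in seat 41 [[-0.08781192 -0.04498605  0.00635248]
 [-0.08156086  0.04071842  0.02105527]]
```

View pics/s7.png

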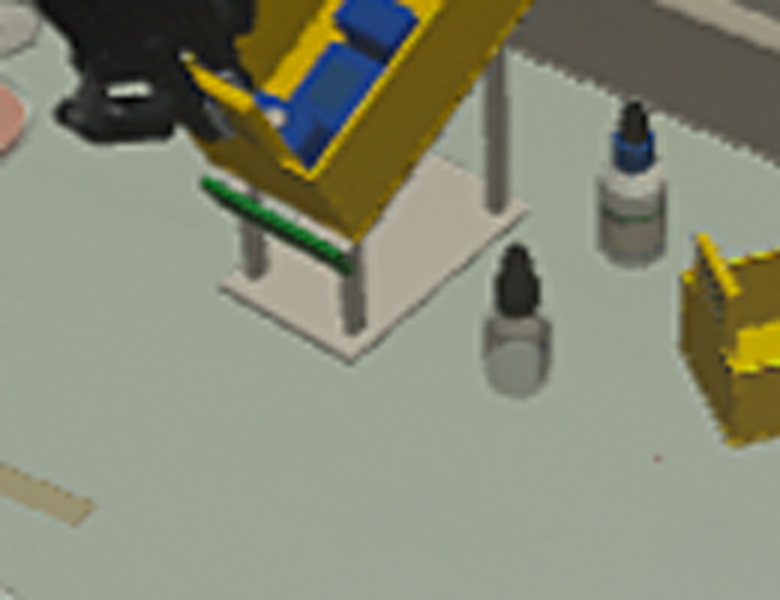

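Request:
step_arm:
  motion:
    - [2,0,0,0,0,0,255]
    - [4,0,0,0,0,0,255]
    - [6,0,0,0,0,0,255]
    - [6,0,0,0,0,0,255]

```text
time_s: 14.38
eef_pos: [0.6046, 0.3012, 0.1538]
eef_rot: [0.58, 0.611, 0.355, -0.404]
wrist_force: [0.3, 0.4, -3.1]
opening: 0.106
```

Request:
step_arm:
  motion:
    - [1,0,0,0,0,0,255]
    - [2,0,0,0,0,0,255]
    - [2,0,0,0,0,0,255]
    - [2,0,0,0,0,0,255]

```text
time_s: 14.88
eef_pos: [0.6055, 0.3012, 0.1523]
eef_rot: [0.58, 0.611, 0.355, -0.404]
wrist_force: [-0.0, -0.4, -2.9]
opening: 0.108
```

Not in contact yet, at about 4 mm above nominal.

Request:
step_arm:
  motion:
    - [1,0,0,0,0,0,255]
    - [2,0,0,0,0,0,255]
    - [2,0,0,0,0,0,255]
    - [2,0,0,0,0,0,255]

```text
time_s: 15.38
eef_pos: [0.6061, 0.3013, 0.1511]
eef_rot: [0.58, 0.611, 0.355, -0.404]
wrist_force: [-6.4, -1.3, 3.3]
opening: 0.106
```

Request:
step_arm:
  motion:
    - [1,0,0,0,0,0,255]
    - [2,0,0,0,0,0,255]
    - [2,0,0,0,0,0,255]
    - [2,0,0,0,0,0,255]

```text
time_s: 15.88
eef_pos: [0.6061, 0.3013, 0.1511]
eef_rot: [0.581, 0.611, 0.355, -0.404]
wrist_force: [-20.5, -4.7, 18.7]
opening: 0.109
```

Contact came about 2 mm above the nominal surface. I ease the pressure off, then release in stages.

Request:
step_arm:
  motion:
    - [-1,0,0,0,0,0,255]
    - [-2,0,0,0,0,0,255]
    - [-2,0,0,0,0,0,255]

```text
time_s: 16.25
eef_pos: [0.6062, 0.3014, 0.1511]
eef_rot: [0.58, 0.611, 0.355, -0.404]
wrist_force: [-7.4, -1.0, 5.2]
opening: 0.106
```

```bash
cat > chk.py <<'E'
from h import *
import sys
tag=sys.argv[1]; T=tubR(YR,25)
o,p,C=cur(); print(p,o['wrist_force'],o['time_s'],o['opening'],'tub by grip in seat',T.inv().apply(p-T.apply([-.0725,0,.081])-SEAT))
for n in('scene','top'):
    im,d=grab(n,n+tag); W=world(n,d); hsv=cv2.cvtColor(im,cv2.COLOR_RGB2HSV); H,S=hsv[...,0],hsv[...,1]
    Q=(W-SEAT)@T.as_matrix(); k=(abs(Q[...,0])<.11)&(abs(Q[...,1])<.07)&(Q[...,2]>-.02)&(Q[...,2]<.14)&(d>0)
    Y=Q[k&(H>22)&(H<36)&(S>140)]; G=Q[k&(H>50)&(H<88)&(S>120)]
    f=Y[(Y[:,0]>.06)&(Y[:,2]>.06)]; L=np.polyfit(f[:,1],f[:,0],1)
    print(n,'tub y',np.percentile(Y[:,1],[1,99]),'x',np.percentile(Y[:,0],[1,99]),'far rim z',np.percentile(f[:,2],[50,95]),'rim yaw',-np.degrees(np.arctan(L[0])))
    sd=Y[(abs(abs(Y[:,1])-.047)<.006)&(Y[:,2]>.06)&(abs(Y[:,0])<.075)]; print('  side rim z slope deg',np.degrees(np.polyfit(sd[:,0],sd[:,2],1)[0]),len(sd))
    if len(G): print('  stop',np.percentile(G,[2,98],axis=0))
    packs(n,n+tag,SEAT,T)
    if n=='scene': cv2.imwrite(f'pics/v{tag}.png',cv2.resize(im[110:230,150:310,::-1],(800,600),interpolation=cv2.INTER_CUBIC))
E
python3 chk.py 8
```

```text
[0.60623845 0.30136349 0.15114832] [-7.42206203 -1.02656581  5.24441152] 16.25 0.10606068791008298 tub by grip in seat [0.00394405 0.00090519 0.0018872 ]
scene tub y [-0.05094992  0.05153476] x [-0.07495867  0.07877658] far rim z [0.06874242 0.07498315] rim yaw 0.8611210566000677
  side rim z slope deg -0.30224067821748557 219
  stop [[-0.08696343 -0.04344243  0.00797502]
 [-0.08141434  0.0405731   0.02019134]]
scene 79 min [  8. -29.  44.] max [30. 10. 58.] mean [ 19. -10.  51.]
scene 160 min [-58. -19.  24.] max [ 6. 16. 58.] mean [-23.  -5.  34.]
top tub y [-0.05100016  0.04739263] x [-0.06908231  0.08308521] far rim z [0.06948022 0.07421182] rim yaw 0.33881295668827677
  side rim z slope deg -0.24009447825967323 199
top 376 min [-59. -30.  23.] max [ 34.  14. 161.] mean [-9. -8. 41.]
```

Request:
step_arm:
  motion:
    - [-0.5,0,0,0,0,0,255]
    - [-0.5,0,0,0,0,0,225]
    - [-0.5,0,0,0,0,0,200]
    - [-0.5,0,0,0,0,0,180]
    - [-0.5,0,0,0,0,0,150]
    - [-0.5,0,0,0,0,0,120]
    - [-0.5,0,0,0,0,0,120]
    - [-0.5,0,0,0,0,0,120]

```text
time_s: 17.35
eef_pos: [0.6062, 0.3012, 0.1509]
eef_rot: [0.58, 0.611, 0.355, -0.404]
wrist_force: [0.2, -0.6, -0.4]
opening: 0.529
```

```bash
python3 chk.py 9
```

```text
[0.60615041 0.30116418 0.15094618] [ 0.16191928 -0.56267706 -0.36256399] 17.35 0.5285190737009912 tub by grip in seat [0.00379389 0.00069934 0.00173418]
scene tub y [-0.05078084  0.05139252] x [-0.07513482  0.07892736] far rim z [0.06912626 0.07410242] rim yaw 0.2689391169755113
  side rim z slope deg 0.30625547748443555 239
  stop [[-0.0875912  -0.04172249  0.00471405]
 [-0.08163436  0.04049183  0.02102673]]
scene 80 min [  7. -29.  42.] max [29.  9. 58.] mean [ 18. -10.  51.]
scene 160 min [-57. -20.  24.] max [ 7. 15. 56.] mean [-23.  -4.  34.]
top tub y [-0.05083588  0.04773135] x [-0.06916479  0.08310247] far rim z [0.06937319 0.0739694 ] rim yaw -0.39398885666944233
  side rim z slope deg -0.35649617115692056 195
top 373 min [-60. -29.  21.] max [ 34.  15. 153.] mean [-8. -8. 40.]
```

View pics/v9.png

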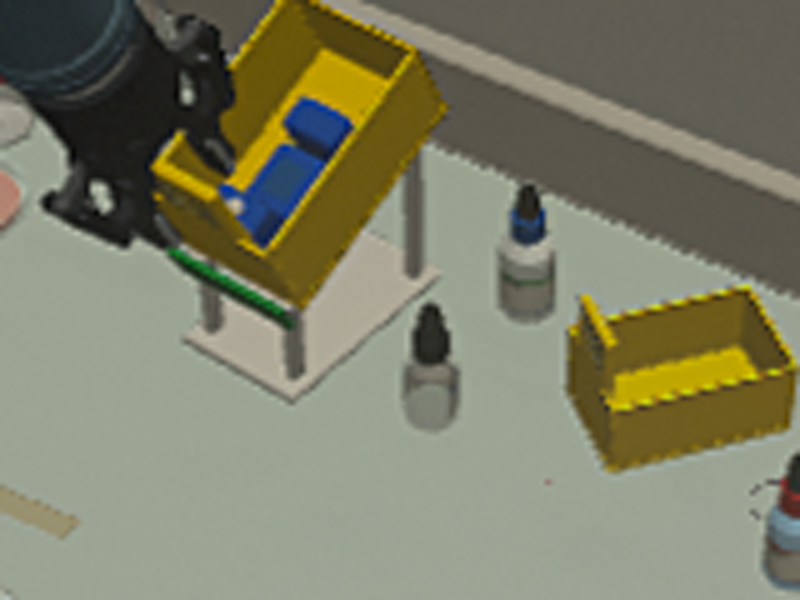

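The tub stands free and flat on both rails, with its tab wall at the green stop (220,285), and the packs are inside. The open fingers straddle the tab. I retract along the tool axis.

Request:
step_arm:
  motion:
    - [-15,0,0,0,0,0,120]
    - [-35,0,0,0,0,0,120]
    - [-60,0,0,0,0,0,120]
    - [-90,0,0,0,0,0,120]
    - [-120,0,0,0,0,0,120]
    - [-140,-30,0,0,0,0,120]
    - [-150,-60,0,0,0,0,120]
    - [-150,-70,0,0,0,0,120]
    - [-150,-70,0,0,0,0,120]

```text
time_s: 18.58
eef_pos: [0.4794, 0.3118, 0.258]
eef_rot: [0.581, 0.612, 0.355, -0.403]
wrist_force: [0.9, -0.2, 0.4]
opening: 0.529
```

```bash
python3 chk.py 10
python3 - <<'E'
from h import *
for n,k,t0 in(('scene','scene10','s0'),('top','top10','t0')):
    im,d=np.load(f'pics/{k}.npz').values(); W=world(n,d); hsv=cv2.cvtColor(im,cv2.COLOR_RGB2HSV); H,S=hsv[...,0],hsv[...,1]
    P=W[(d>0)&((H<8)|(H>172))&(S>130)]; P=P[(P[:,0]>.6)&(P[:,0]<.7)&(P[:,1]>-.24)&(P[:,1]<-.15)&(P[:,2]>.055)&(P[:,2]<.11)]
    print(n,'paddle x',np.median(P[:,0]) if len(P) else None,len(P))
E
```

```text
[0.47944345 0.31178758 0.25803511] [ 0.88251388 -0.20458582  0.37348316] 18.575 0.528816745848719 tub by grip in seat [-0.06618663  0.00090483  0.1525262 ]
scene tub y [-0.05076846  0.05170782] x [-0.07507511  0.07868841] far rim z [0.07011403 0.07464911] rim yaw 1.4790682919128524
  side rim z slope deg 0.4142694470170692 279
  stop [[-0.08702992 -0.04236364  0.00755181]
 [-0.08111569  0.03939031  0.01948632]]
scene 77 min [  6. -28.  46.] max [30.  9. 58.] mean [ 19. -11.  51.]
scene 140 min [-58. -20.  22.] max [ 6. 14. 57.] mean [-23.  -4.  35.]
top tub y [-0.05104299  0.04762736] x [-0.07019675  0.08312267] far rim z [0.06996759 0.07350055] rim yaw -0.0610304463755579
  side rim z slope deg -0.15656320922196884 199
top 396 min [-59. -29.  22.] max [34. 16. 57.] mean [-11.  -6.  40.]
scene paddle x 0.6365330606244238 242
top paddle x 0.6357858828349046 17
```

View pics/v10.png

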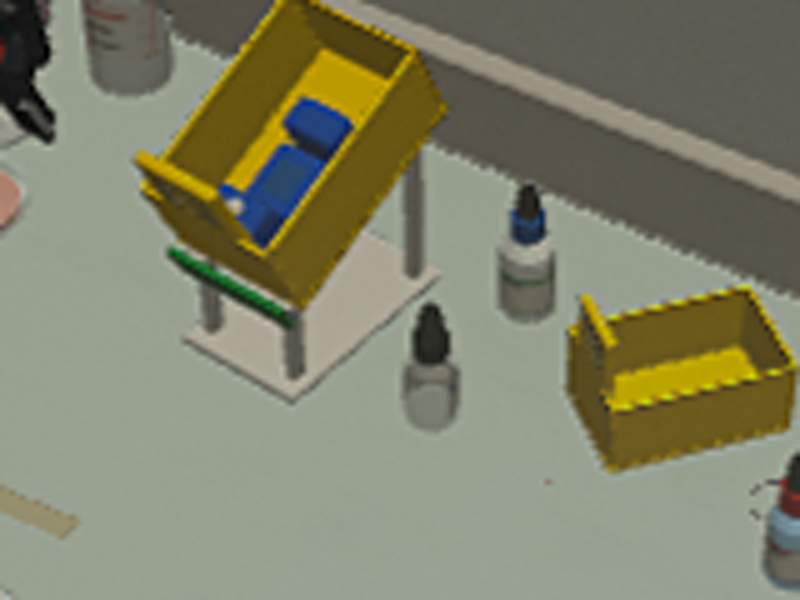

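```bash
python3 -c "
from bench import ctrl
print(ctrl.hand_in())"
```

```text
the job is handed in; nothing more can be done
None
```

The job is done and handed in at about 18.6 s of the 58 s allowed; the hand-in reports no verdict. I gripped the larger tub by its tab and pushed the paddle back about 30 mm with the far wall. All three packs dropped into the tub. I then set it at 25° on the rack, released it and backed the gripper clear.

**Last checks before hand-in:**
- **Tub position:** about +4 mm uphill of the seat estimate and within about 1 mm across. My estimate of the seat along the rails is good only to about ±4 mm.
- **Tub attitude:** flat to within 0.5° on the side rims. The far-rim yaw read 1.5° in one view and 0° in the other, both within the 8.5° limit.
- **Packs:** seen inside the tub and below the rim, unmoved between the last two looks.
- **Gate:** paddle back at its rest position (x = 0.636 m).
- **Bystanders:** I saw no sign that any had moved. I did not measure their final positions, and the timer, marker and forceps were outside the last picture.

**Disagreement and remaining gap:**
- The tub touched the rails about 2 mm above my estimate, and the green stop also read about 6 mm high in the camera. I therefore relied on contact force for the final height.
- The tub rests by friction a few millimetres uphill of the stop rather than hard against it, within the allowed range.

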